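# Feel out and nip up the tool-rest lock lever on a mini lathe

### The job

Check the red-knobbed lock lever of the lathe's tool rest: swing it all the way back (clockwise seen from above) to its open stop, then swing it the other way until you feel it go stiff against the clamp, and lean on it to nip it up firm (a push of about 12 N at the knob) without forcing it. Let go so that it stays nipped, and leave the things on the bench where they are.

Things in the scene. Friction and masses are not known exactly. Their poses are not given: they have to be found in the camera images.
- banjo: Dark steel tool-rest base on the 90 mm high bed of a mini lathe, fixed. Its near end is a drum 100 mm wide, 32 mm high, carrying the lock lever; the clamp pad is hidden inside. Origin: on the lever's pivot axis at the drum's underside, 90 mm above the bench; z up, x from the drum towards the bed. The T-shaped tool rest stands 135 mm to +x of the pivot, top 139 mm above the origin.
- pivot: Pivot pin of the lever, same origin and axes as the base. The clamp in the drum bites at a lever angle that differs every time (0.95 to 1.75 rad), found only by feel: from there the push needed at the knob rises about 1.5 N per mm of knob travel, on top of the 4 N drag. Over about 20 N the clamp is overstrained. Let go after 12 N, the lever springs back about 3 mm and stays tight.
- lock_lever (a joint): Lever angle about the vertical pivot axis, rad, growing anticlockwise seen from above. 0 = open stop (rigid), where the lever points 2.007 rad (115 degrees) anticlockwise from the base's x axis. Starts at 0.3 to 0.65. The lever stays where it is left; its hinge drags evenly, about 4 N at the knob, while it swings free.
- knob (a point): Centre of the lever's red knob: an upright cylinder, 24 mm diameter, 54 mm tall (50 to 104 mm above the pivot's origin), its centre 77 mm above the origin and 120 mm from the pivot axis. It spins freely on its own pin, as a crank grip does. The lever's flat arm (18 mm wide, top 52 mm above the origin) runs under it to the pivot.
- blank_c (a point): Centre of a dark wooden turning blank, 20 x 130 x 20 mm, lying on the bench. To be left alone.
- jar_c (a point): Centre of an amber jar with a white lid, 62 mm wide, 54 mm tall, on the bench. To be left alone.
- chuck_key_c (a point): Centre of a steel T-shaped chuck key, 90 x 80 mm, 15 mm thick, lying on the bench. To be left alone.
- can_c (a point): Centre of a blue spray can, 66 mm wide, 185 mm tall, on the bench at the robot's right. To be left alone.

How it is judged:
By the outcome, as a careful person would: the job done as asked, in the order asked, and still so for the second after the job is handed in, with the robot touching nothing.
It also fails if it takes over 67 s, if anything falls off the work surface, if the arm or the gripper's body presses on something with over 40 N, if the wrist force passes 120 N, or if a joint passes its speed limit or range.

### The arm

A 6-joint arm with a two-finger parallel gripper is mounted at the origin on the work surface. World frame = base frame: x ahead of the robot, y to its left, z up, the work surface at z = 0. Lengths are in mm, angles in degrees, forces in N, time in s.
With the tool pointing down it reaches from about 350 to 850 mm from the base axis. Payload 8.1 kg.
Tool frame: the origin (TCP) lies at the centre of the arm's flange, where the gripper is bolted on; the fingertips stand 173 mm ahead of it and the grasp point (between the pads) lies 155 mm ahead of it; z points along the fingers, y is the line along which they close (so a half turn about z gives the same grasp; the last joint's range is limited). The gripper opens to 85 mm and grips with 20 to 120 N. Pads are 22 mm wide; open, the fingers measure 114 mm over their backs; the gripper's body (76 mm by 85 mm) begins 54 mm behind the grasp point. The pads swing forward as they close: fully open they stand 13 mm farther back than shut.
Start: joints at [58.591, 7.471, 85.268, -0, 87.261, -4.893], TCP at [267.854, 536.899, 404.692] pointing down, gripper open.
Joint ranges: [-169.43, 169.43], [-51.17, 129.36], [1.28, 143.12], [-76.62, 256.62], [0, 156.53], [-152.29, 152.29]. Speed limits (degrees/s): [136.94, 136.94, 159.86, 180, 180, 180].

### API

Orientations are given as [roll, pitch, yaw] about the fixed x, y, z axes, in that order (R = Rz(yaw) Ry(pitch) Rx(roll)).
In Python, from bench import * gives the robot as it stands.
- The arm moves only by the shell command python3 -m jog 'ROWS' [FORCE]. ROWS is text: rows parted by semicolons, each of 7 numbers parted by spaces: the shift along the tool's x, y, z scaled (see below), then the turn, a rotation vector about the tool's x, y, z scaled (see below), then the closure, from -1 (fully open) to 1 (shut). In form: tx ty tz wx wy wz hand; .... A call has 1 to 5 rows; each row shifts and turns the commanded pose from where the row before left it, along the tool's axes as they then stand; what a row does not reach is not made up. The controller multiplies each number of a shift by 0.1 m and each number of a turn by 60 degrees. A row lasts 1/8 s, in which the tool goes at most 62.5 mm and 10.7 degrees, less where a joint would pass 70% of its speed; a pose out of reach is approached as far as the arm can. A call with a number of a shift or a turn outside -1 to 1 is refused whole. A call with a gripper value outside its range is refused whole. The fingers move at their own pace and stop on an object; FORCE is the grip in N (left out, the last holds). Time passes only in rows, so rows that do not move let the fingers close. It gives the time, the measured TCP pose, the force, the opening and the grip force at its end, in the units of the state.
- sense(): the state, without advancing time (a new reading comes with each control period).
- snapshot(name): name is "side" or "top"; returns a dict with "img" (420x560x3 uint8, red, green, blue), "fx", "fy", "cx", "cy" (pixels), "extrinsics" (4x4, takes a point from camera to world coordinates). Camera axes: x right, y down, z forward; pixel columns grow to the right and rows downward; lengths in mm; the calibration is good to about 2 mm. A picture is of the moment at which its call begins. There is no depth.
- hand_in(): hands the job in; it is judged then, once.
The state is a dict: "time": time; "joint_pos": joint angles; "qd": joint speeds; "joint_efforts": joint torques, N m; "tool_pos": TCP position; "tcp_rot": TCP orientation; "ft_force": force on the tool from outside, world axes, zero at the start; "wrist_torque": the same for the moment, N m; "finger_gap": finger opening in mm; "grip_force": force on a finger pad.
Only numpy, scipy, OpenCV 4.12 (cv2) and the standard library are available. Lean on these libraries where they do the work, as an engineer would, in place of code of your own. Each camera call takes 0.05 s, during which the arm holds its last target. There are 200 camera calls.

## Working session

There is one attempt and no reset: what is moved stays moved. The work goes in short steps, Python scripts to look and compute and a shell command to move; the robot and the scene stay as the last step left them, time stands still between calls to the robot, and variables do not carry over. Pictures are saved under pics/ and viewed, at most 10 in all, crops included, and the job is handed in when it is done.

```bash
mkdir -p pics; ls; python3 - <<'E'
from bench import *
import cv2
for n in("top","side"):
    s=snapshot(n); cv2.imwrite(f"pics/{n}0.png",cv2.resize(s["img"][:,:,::-1],(784,588)))
    print(n,s["fx"],s["fy"],s["cx"],s["cy"],s["extrinsics"])
print(sense())
E
```

```text
pics
top 406.84835735657185 406.84835735657185 278.816016884137 213.91677837689252 [[ 5.63065275e-03 -9.92706526e-01  1.20424456e-01  4.03786071e+02]
 [-9.99840232e-01 -7.63191486e-03 -1.61636481e-02 -1.09665258e+02]
 [ 1.69648281e-02 -1.20314204e-01 -9.92590896e-01  1.11865621e+03]
 [ 0.00000000e+00  0.00000000e+00  0.00000000e+00  1.00000000e+00]]
side 491.2722529862305 491.2722529862305 282.08711205242565 205.63877668236952 [[-9.89972189e-01 -1.01001498e-01  9.87611359e-02  4.08791579e+02]
 [-1.40953444e-01  7.52487767e-01 -6.43346165e-01  5.03837741e+02]
 [-9.33761987e-03 -6.50815533e-01 -7.59178471e-01  8.50852933e+02]
 [ 0.00000000e+00  0.00000000e+00  0.00000000e+00  1.00000000e+00]]
{'time': 0.1, 'joint_pos': array([ 5.85912802e+01,  7.51163929e+00,  8.53237373e+01,  1.78718072e-04,
        8.72612381e+01, -4.89261346e+00]), 'qd': array([ 0.0619359 , -0.14944841, -0.20390985, -0.03968159, -0.02481266,
        0.04412284]), 'joint_efforts': array([ 7.59327959e-04, -5.70956111e+01, -5.01939440e+01, -2.19888179e-04,
        8.17011780e-03,  5.70049360e-05]), 'tool_pos': array([267.73691714, 536.72079966, 403.73344769]), 'tcp_rot': array([-1.79903753e+02, -8.41796680e-03,  1.53483878e+02]), 'ft_force': array([0.35925243, 0.12132116, 0.2020189 ]), 'wrist_torque': array([-0.02919178,  0.01028156, -0.01694937]), 'grip_force': 0.0, 'finger_gap': 85.21303912255301}
```

View pics/top0.png

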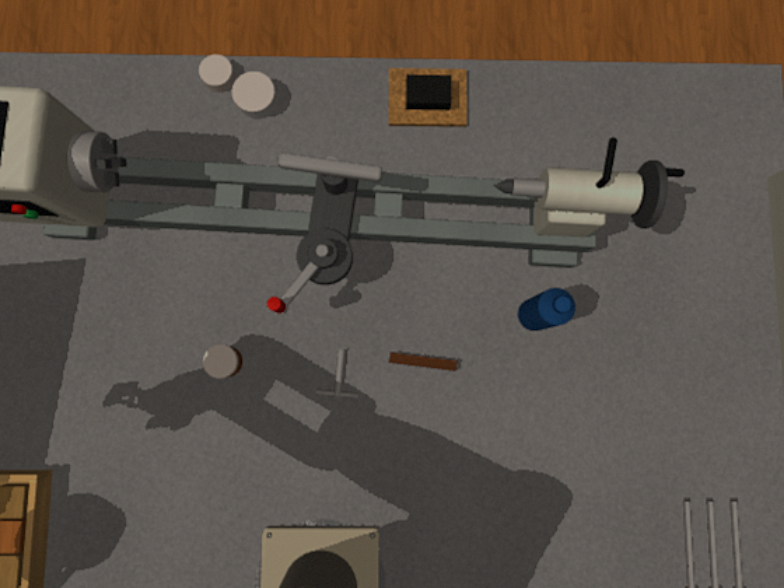

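View pics/side0.png

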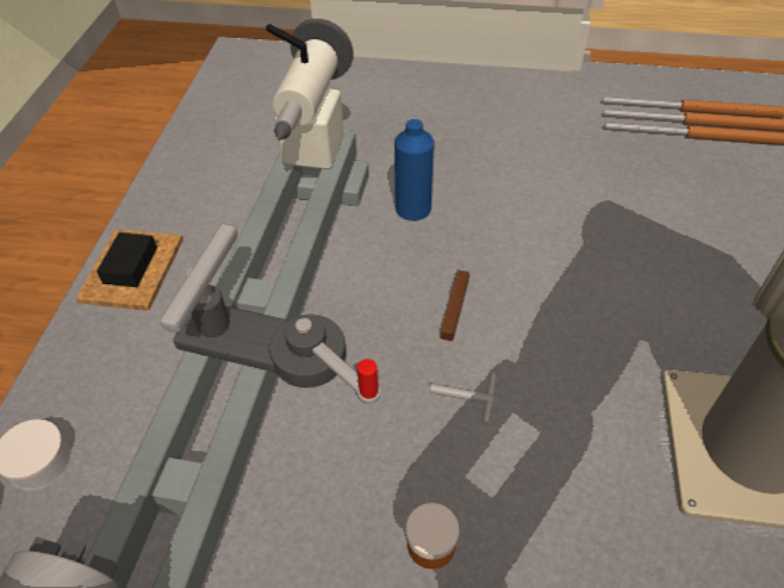

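Top view (784 px wide): red knob top at (276,304), pivot hub at (321,249), rest bar centre (330,167), jar (222,361), key (340,385), blank (424,361), can (550,308). Side view: knob top (368,366), hub (304,325), rest centre (200,277).

```bash
cat > h.py <<'E'
from bench import *
import numpy as np
C={}
def ray(n,u,v):
    if n not in C: C[n]=snapshot(n)
    s=C[n];E=s["extrinsics"];d=E[:3,:3]@[(u/1.4-s["cx"])/s["fx"],(v/1.4-s["cy"])/s["fy"],1]
    return E[:3,3],d/np.linalg.norm(d)
def onz(n,u,v,z):
    o,d=ray(n,u,v);return (o+d*(z-o[2])/d[2]).round(1)
def tri(a,b):
    A=np.zeros((3,3));B=np.zeros(3)
    for n,p in(("top",a),("side",b)):
        o,d=ray(n,*p);P=np.eye(3)-np.outer(d,d);A+=P;B+=P@o
    return np.linalg.solve(A,B).round(1)
E
python3 - <<'E'
from h import *
k=tri((276,304),(368,365));h=tri((322,250),(304,325));r=tri((330,167),(200,277))
print("knob",k,"hub",h,"rest",r)
print("knob z194",onz("top",276,304,194),onz("side",368,365,194))
d=(k-h)[:2];print(np.hypot(*d),np.degrees(np.arctan2(d[1],d[0])))
d=(r-h)[:2];print(np.hypot(*d),np.degrees(np.arctan2(d[1],d[0])))
for n,u,v,z in(("jar",222,361,54),("key",340,375,10),("blank",424,361,20),("can",562,304,185)):print(n,onz("top",u,v,z))
print("drum",onz("top",325,254,122),onz("side",307,346,122))
E
```

```text
knob [508.6  62.7 187.8] hub [605.1  -7.5 156.5] rest [734.2 -23.5 211.1]
knob z194 [507.1  61.4 194. ] [508.4  66.8 194. ]
119.33268621798472 143.96556657186477
130.0877011865457 -7.064923543452981
jar [415.9 183.7  54. ]
key [391.  -31.5  10. ]
blank [ 418.6 -192.9   20. ]
can [ 511.7 -409.6  185. ]
drum [605.2  -9.3 122. ] [6.031e+02 2.000e-01 1.220e+02]
```

```bash
python3 -m jog '-.426 -.317 0 0 0 0 -1;-.426 -.317 0 0 0 0 -1;-.426 -.317 0 0 0 0 -1;-.426 -.317 0 0 0 0 -1;-.426 -.317 0 0 0 0 -1'; python3 -m jog '-.426 -.317 0 0 0 0 -1;-.426 -.317 0 0 0 0 -1;-.426 -.317 0 0 0 0 -1;-.426 -.317 0 0 0 0 -1;-.426 -.317 0 0 0 0 -1';python3 -m jog '0 0 0 0 0 .15 -1;0 0 0 0 0 0 -1'
python3 - <<'E'
from h import *
import cv2
a=[cv2.resize(snapshot(n)["img"][:,:,::-1],(784,588)) for n in("top","side")]
a=[cv2.resize(a[0][180:380,170:420],(400,320)),cv2.resize(a[1][220:460,230:530],(400,320))]
cv2.imwrite("pics/b.png",np.hstack(a))
E
```

```text
time: 0.82
tool_pos: [388.1, 298.4, 404.6]
tcp_rot: [180.0, 0.0, 153.5]
ft_force: [1.2, -0.2, 0.2]
finger_gap: 85.2
grip_force: 0.0
time: 1.45
tool_pos: [508.0, 61.3, 404.7]
tcp_rot: [180.0, 0.0, 153.5]
ft_force: [0.3, 0.4, 0.3]
finger_gap: 85.4
grip_force: 0.0
time: 1.7
tool_pos: [507.6, 62.5, 404.4]
tcp_rot: [-180.0, -0.0, 144.4]
ft_force: [0.6, -0.4, 0.2]
finger_gap: 85.3
grip_force: 0.0
```

View pics/b.png

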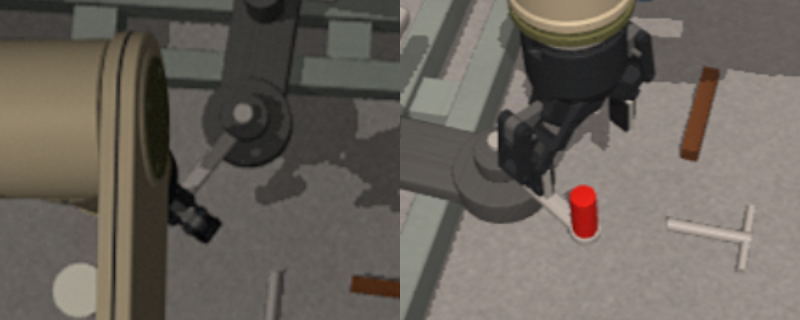

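The crop shows the open fingers above and on either side of the knob, consistent with the measured pose. Descending, then partly closing.

```bash
python3 -m jog '0 0 .2 0 0 0 -1;0 0 .2 0 0 0 -1;0 0 .2 0 0 0 -1;0 0 .19 0 0 0 -1;0 0 0 0 0 0 -1';python3 -m jog '0 0 0 0 0 0 -.1;0 0 0 0 0 0 -.1;0 0 0 0 0 0 -.1' 20
python3 - <<'E'
from h import *
import cv2
a=cv2.resize(snapshot("side")["img"][:,:,::-1],(784,588))
cv2.imwrite("pics/c.png",cv2.resize(a[220:460,230:530],(600,480)))
E
```

```text
time: 2.42
tool_pos: [506.5, 63.4, 323.0]
tcp_rot: [-179.8, -0.2, 144.6]
ft_force: [0.1, 0.6, 0.7]
finger_gap: 85.3
grip_force: 0.0
time: 2.8
tool_pos: [507.8, 63.0, 326.5]
tcp_rot: [180.0, 0.1, 144.5]
ft_force: [-1.0, -0.4, 0.3]
finger_gap: 47.2
grip_force: 0.0
```

View pics/c.png

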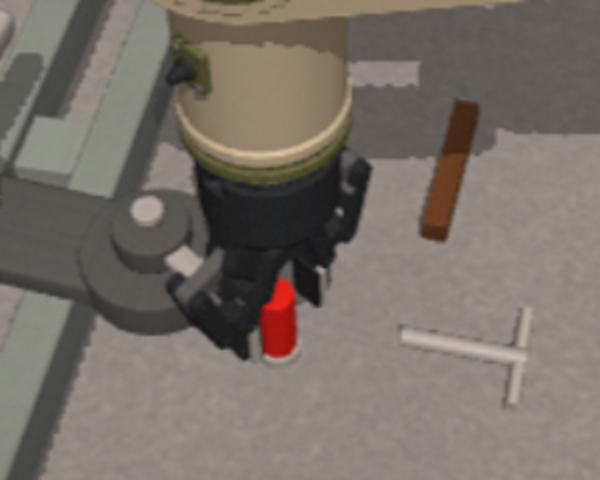

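The fingers stand on both sides of the red knob (knob at about (278,320)), clear of the arm. Now closing the clearance and swinging towards open.

```bash
python3 -m jog '.01 .06 0 0 0 0 -.1;.01 .06 0 0 0 0 -.1;0 .04 0 0 0 0 -.1;0 0 0 0 0 0 -.1';python3 -m jog '0 .084 0 0 0 .067 -.1;0 .084 0 0 0 .067 -.1;0 .084 0 0 0 .067 -.1;0 0 0 0 0 0 -.1'
```

```text
time: 3.35
tool_pos: [515.3, 77.5, 325.6]
tcp_rot: [-180.0, -0.0, 144.5]
ft_force: [-0.4, -0.2, -0.6]
finger_gap: 46.8
grip_force: 0.0
time: 3.85
tool_pos: [531.3, 96.8, 325.6]
tcp_rot: [-180.0, -0.0, 132.5]
ft_force: [0.5, 0.1, 0.3]
finger_gap: 47.1
grip_force: 0.0
```

```bash
python3 - <<'E'
from h import *
import cv2
a=cv2.resize(snapshot("side")["img"][:,:,::-1],(784,588))
cv2.imwrite("pics/d.png",cv2.resize(a[220:460,230:530],(600,480)))
E
```

```text
(no output)
```

View pics/d.png

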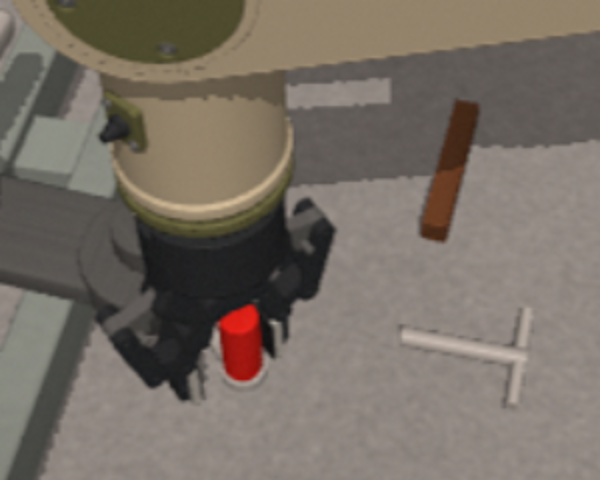

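```bash
python3 - <<'E'
from h import *
k=onz("side",350,377,194);t=sense()["tool_pos"];print(k,t,sense()["ft_force"])
y=np.radians(132.5);d=(k-t)[:2];print("knob in tool x,y",d@[np.cos(y),np.sin(y)],d@[np.sin(y),-np.cos(y)])
d=k[:2]-[604,-6];print(np.hypot(*d),np.degrees(np.arctan2(d[1],d[0])))
E
```

```text
[525.9  85.6 194. ] [531.15037743  96.66381694 325.569399  ] [-0.21949966  0.23667782  0.04367957]
knob in tool x,y -4.609997913894504 -11.345590674740668
120.37512201447608 130.45157633323385
```

The knob has moved with the finger to (240,315) in the crop, touching the lagging pad. Continuing, in smaller steps near the stop.

```bash
python3 -m jog '-.03 .084 0 0 0 .067 -.1;-.03 .084 0 0 0 .067 -.1;-.01 .084 0 0 0 .067 -.1;0 0 0 0 0 0 -.1';python3 -m jog '0 .042 0 0 0 .033 -.1;0 .042 0 0 0 .033 -.1'; for i in 1 2 3; do python3 -m jog '0 .02 0 0 0 .017 -.1'; done
```

```text
time: 4.45
tool_pos: [555.4, 106.8, 325.6]
tcp_rot: [180.0, -0.0, 120.4]
ft_force: [-0.1, -0.6, 0.3]
finger_gap: 47.0
grip_force: 0.0
time: 4.7
tool_pos: [562.3, 110.7, 325.5]
tcp_rot: [-179.9, -0.0, 116.4]
ft_force: [-4.1, -2.0, 1.1]
finger_gap: 47.0
grip_force: 2.0
time: 4.82
tool_pos: [564.3, 111.8, 325.5]
tcp_rot: [-180.0, -0.0, 115.4]
ft_force: [-3.8, -1.6, 1.2]
finger_gap: 47.0
grip_force: 2.0
time: 4.95
tool_pos: [566.2, 112.7, 325.5]
tcp_rot: [-180.0, -0.0, 114.3]
ft_force: [-2.8, -2.4, 1.1]
finger_gap: 47.3
grip_force: 2.0
time: 5.08
tool_pos: [568.1, 113.6, 325.6]
tcp_rot: [-180.0, -0.0, 113.3]
ft_force: [-3.2, -1.8, 0.9]
finger_gap: 46.8
grip_force: 2.0
```

```bash
for i in 1 2 3; do python3 -m jog '0 .02 0 0 0 .017 -.1' | grep -E "pos|force|rot"; done
```

```text
tool_pos: [570.0, 114.4, 325.6]
tcp_rot: [-180.0, -0.0, 112.3]
ft_force: [-3.1, -1.9, 0.8]
grip_force: 2.0
tool_pos: [571.9, 115.2, 325.6]
tcp_rot: [-180.0, -0.0, 111.2]
ft_force: [-3.5, -1.8, -0.2]
grip_force: 2.0
tool_pos: [573.7, 115.9, 325.6]
tcp_rot: [-180.0, -0.0, 110.2]
ft_force: [-2.7, -1.6, 0.2]
grip_force: 2.0
```

```bash
for i in 1 2 3; do python3 -m jog '0 .02 0 0 0 .017 -.1' | grep -E "pos|ft_force|rot"; done
```

```text
tool_pos: [575.6, 116.6, 325.6]
tcp_rot: [-180.0, -0.0, 109.2]
ft_force: [-3.6, -1.4, 0.4]
tool_pos: [577.5, 117.3, 325.6]
tcp_rot: [-180.0, -0.0, 108.2]
ft_force: [-3.6, -1.7, 0.5]
tool_pos: [578.7, 117.6, 325.4]
tcp_rot: [-179.8, -0.0, 107.2]
ft_force: [-14.5, -5.2, 6.9]
```

Open stop felt (about 15 N jump). Now back off across to the other finger and swing anticlockwise.

```bash
python3 -m jog '0 0 0 0 0 0 -.1'|grep ft_f; python3 -m jog '-.02 -.08 0 0 0 0 -.1;-.02 -.08 0 0 0 0 -.1;-.01 -.06 0 0 0 0 -.1;0 -.02 0 0 0 0 -.1;0 0 0 0 0 0 -.1';python3 -m jog '-.011 -.084 0 0 0 -.067 -.1;-.011 -.084 0 0 0 -.067 -.1;-.011 -.084 0 0 0 -.067 -.1;-.011 -.084 0 0 0 -.067 -.1;-.011 -.084 0 0 0 -.067 -.1'
```

```text
ft_force: [-10.9, -4.0, 4.5]
time: 6.58
tool_pos: [557.8, 105.9, 325.9]
tcp_rot: [180.0, 0.0, 107.2]
ft_force: [-0.1, 0.8, 0.1]
finger_gap: 46.8
grip_force: 0.0
time: 7.2
tool_pos: [522.7, 83.5, 326.0]
tcp_rot: [179.9, 0.0, 127.5]
ft_force: [2.5, 2.4, -1.0]
finger_gap: 46.7
grip_force: 2.1
```

```bash
python3 -m jog '-.011 -.084 0 0 0 -.067 -.1;-.011 -.084 0 0 0 -.067 -.1;-.011 -.084 0 0 0 -.067 -.1;-.011 -.084 0 0 0 -.067 -.1;-.011 -.084 0 0 0 -.067 -.1';python3 -m jog '-.011 -.084 0 0 0 -.067 -.1;-.011 -.084 0 0 0 -.067 -.1;-.006 -.042 0 0 0 -.033 -.1'; for i in 1 2; do python3 -m jog '-.003 -.021 0 0 0 -.017 -.1'|grep -E "pos|rot|ft_"; done
```

```text
time: 7.82
tool_pos: [497.2, 50.0, 326.0]
tcp_rot: [179.9, 0.0, 147.6]
ft_force: [2.2, 3.1, -1.0]
finger_gap: 47.3
grip_force: 2.1
time: 8.2
tool_pos: [489.3, 30.2, 325.9]
tcp_rot: [179.9, 0.0, 157.5]
ft_force: [2.2, 3.9, -0.7]
finger_gap: 47.3
grip_force: 2.1
tool_pos: [488.8, 28.2, 325.9]
tcp_rot: [179.9, 0.0, 158.5]
ft_force: [2.0, 3.7, -0.3]
tool_pos: [488.3, 26.1, 325.9]
tcp_rot: [180.0, 0.0, 159.5]
ft_force: [1.8, 3.8, 0.5]
```

```bash
python3 -m jog '-.003 -.021 0 0 0 -.017 -.1;-.003 -.021 0 0 0 -.017 -.1;-.003 -.021 0 0 0 -.017 -.1'
```

```text
time: 8.82
tool_pos: [486.9, 19.5, 325.9]
tcp_rot: [180.0, 0.0, 162.6]
ft_force: [1.1, 3.7, 2.7]
finger_gap: 47.2
grip_force: 2.0
```

```bash
python3 -m jog '-.003 -.021 0 0 0 -.017 -.1'
```

```text
time: 8.95
tool_pos: [486.5, 17.4, 325.8]
tcp_rot: [180.0, 0.0, 163.6]
ft_force: [0.2, 3.4, 2.8]
finger_gap: 47.2
grip_force: 2.0
```

```bash
python3 -m jog '-.003 -.021 0 0 0 -.017 -.1;-.003 -.021 0 0 0 -.017 -.1;-.003 -.021 0 0 0 -.017 -.1'
```

```text
time: 9.32
tool_pos: [485.7, 11.0, 325.8]
tcp_rot: [180.0, 0.0, 166.7]
ft_force: [-0.6, 3.9, 3.1]
finger_gap: 47.0
grip_force: 2.0
```

```bash
python3 -m jog '-.003 -.021 0 0 0 -.017 -.1;-.003 -.021 0 0 0 -.017 -.1;-.003 -.021 0 0 0 -.017 -.1'
```

```text
time: 9.7
tool_pos: [485.2, 4.7, 325.7]
tcp_rot: [-180.0, -0.0, 169.8]
ft_force: [0.4, 4.3, 3.8]
finger_gap: 47.1
grip_force: 2.0
```

```bash
python3 -m jog '-.003 -.021 -.01 0 0 -.017 -.1;-.003 -.021 -.01 0 0 -.017 -.1;-.003 -.021 0 0 0 -.017 -.1'
```

```text
time: 10.07
tool_pos: [484.7, -1.6, 326.9]
tcp_rot: [-180.0, -0.1, 172.8]
ft_force: [-1.0, 3.5, -3.6]
finger_gap: 47.2
grip_force: 2.0
```

```bash
python3 -m jog '-.003 -.021 0 0 0 -.017 -.1;-.003 -.021 0 0 0 -.017 -.1;-.003 -.021 0 0 0 -.017 -.1'
```

```text
time: 10.45
tool_pos: [485.2, -8.0, 327.6]
tcp_rot: [-180.0, -0.0, 175.9]
ft_force: [-0.2, 4.3, -3.6]
finger_gap: 46.8
grip_force: 2.0
```

```bash
python3 -m jog '-.003 -.021 0 0 0 -.017 -.1;-.003 -.021 0 0 0 -.017 -.1;-.003 -.021 0 0 0 -.017 -.1'
```

```text
time: 10.82
tool_pos: [485.8, -14.4, 327.7]
tcp_rot: [-180.0, -0.0, 178.9]
ft_force: [-0.4, 4.5, -3.3]
finger_gap: 47.2
grip_force: 2.0
```

```bash
python3 -m jog '-.003 -.021 0 0 0 -.017 -.1;-.003 -.021 0 0 0 -.017 -.1;-.003 -.021 0 0 0 -.017 -.1'
```

```text
time: 11.2
tool_pos: [486.7, -20.7, 327.7]
tcp_rot: [180.0, -0.0, -178.0]
ft_force: [-0.9, 4.1, -3.8]
finger_gap: 47.2
grip_force: 2.0
```

```bash
python3 -m jog '-.003 -.021 0 0 0 -.017 -.1;-.003 -.021 0 0 0 -.017 -.1;-.003 -.021 0 0 0 -.017 -.1'
```

```text
time: 11.58
tool_pos: [488.0, -26.9, 327.7]
tcp_rot: [180.0, -0.0, -175.0]
ft_force: [-0.9, 3.7, -3.8]
finger_gap: 47.1
grip_force: 2.0
```

```bash
python3 -m jog '-.003 -.021 0 0 0 -.017 -.1;-.003 -.021 0 0 0 -.017 -.1;-.003 -.021 0 0 0 -.017 -.1'
```

```text
time: 11.95
tool_pos: [489.5, -33.1, 327.7]
tcp_rot: [180.0, -0.0, -171.9]
ft_force: [-0.9, 3.0, -3.3]
finger_gap: 46.9
grip_force: 2.0
```

```bash
python3 -m jog '-.003 -.021 0 0 0 -.017 -.1;-.003 -.021 0 0 0 -.017 -.1;-.003 -.021 0 0 0 -.017 -.1'
```

```text
time: 12.32
tool_pos: [491.4, -39.2, 327.7]
tcp_rot: [180.0, -0.0, -168.8]
ft_force: [-1.6, 3.6, -3.9]
finger_gap: 46.7
grip_force: 2.0
```

```bash
python3 -m jog '-.003 -.021 0 0 0 -.017 -.1;-.003 -.021 0 0 0 -.017 -.1;-.003 -.021 0 0 0 -.017 -.1'
```

```text
time: 12.7
tool_pos: [493.6, -44.9, 327.6]
tcp_rot: [180.0, -0.0, -165.8]
ft_force: [-1.3, 6.4, -2.7]
finger_gap: 46.8
grip_force: 3.3
```

The push has started to rise, so this is the bite. Stepping on more finely.

```bash
python3 -m jog '-.003 -.021 0 0 0 -.017 -.1;0 0 0 0 0 0 -.1'
```

```text
time: 12.95
tool_pos: [494.3, -46.8, 327.6]
tcp_rot: [179.9, -0.0, -164.8]
ft_force: [-3.4, 6.5, -3.0]
finger_gap: 47.0
grip_force: 3.2
```

```bash
python3 -m jog '-.003 -.021 0 0 0 -.017 -.1'
```

```text
time: 13.08
tool_pos: [495.1, -48.4, 327.6]
tcp_rot: [179.9, -0.0, -163.7]
ft_force: [-3.0, 8.5, -1.2]
finger_gap: 47.2
grip_force: 4.7
```

```bash
python3 -m jog '-.003 -.02 0 0 0 -.017 -.1'
```

```text
time: 13.2
tool_pos: [495.9, -50.1, 327.6]
tcp_rot: [179.9, -0.0, -162.7]
ft_force: [-3.2, 9.7, -2.0]
finger_gap: 47.2
grip_force: 5.4
```

```bash
python3 -m jog '-.002 -.014 0 0 0 -.01 -.1'
```

```text
time: 13.32
tool_pos: [496.4, -51.2, 327.5]
tcp_rot: [179.8, -0.0, -162.1]
ft_force: [-4.4, 11.6, -1.0]
finger_gap: 46.8
grip_force: 5.9
```

```bash
python3 -m jog '0 0 0 0 0 0 -.1'
```

```text
time: 13.45
tool_pos: [496.5, -51.3, 327.6]
tcp_rot: [179.9, -0.0, -162.1]
ft_force: [-3.3, 10.0, -1.0]
finger_gap: 47.0
grip_force: 5.3
```

```bash
python3 -m jog '-.001 -.01 0 0 0 0 -.1'; python3 -m jog '0 0 0 0 0 0 -.1' | grep force
```

```text
time: 13.58
tool_pos: [496.8, -52.0, 327.6]
tcp_rot: [179.8, -0.0, -162.1]
ft_force: [-3.8, 11.1, 0.1]
finger_gap: 47.0
grip_force: 6.2
ft_force: [-4.6, 11.0, -0.8]
grip_force: 5.8
```

About 12 N reached. Backing off to mid-gap and lifting straight up.

```bash
python3 -m jog '0 .03 0 0 0 0 -.1;0 .03 0 0 0 0 -.1;0 .04 0 0 0 0 -.1;0 .03 0 0 0 0 -.1;0 0 0 0 0 0 -.1'; python3 -m jog '0 0 -.1 0 0 0 -.1;0 0 -.3 0 0 0 -.1;0 0 -.4 0 0 0 -.1;0 0 -.4 0 0 0 -.1;0 0 0 0 0 0 -.1'
python3 - <<'E'
from h import *
import cv2
a=cv2.resize(snapshot("side")["img"][:,:,::-1],(784,588))
cv2.imwrite("pics/e.png",a)
E
```

```text
time: 14.32
tool_pos: [493.2, -40.5, 328.0]
tcp_rot: [-180.0, 0.0, -162.2]
ft_force: [0.3, 0.3, 0.3]
finger_gap: 47.1
grip_force: 0.0
time: 14.95
tool_pos: [493.9, -40.8, 452.8]
tcp_rot: [-179.8, 0.4, -162.2]
ft_force: [0.2, -0.1, -0.5]
finger_gap: 46.9
grip_force: 0.0
```

View pics/e.png

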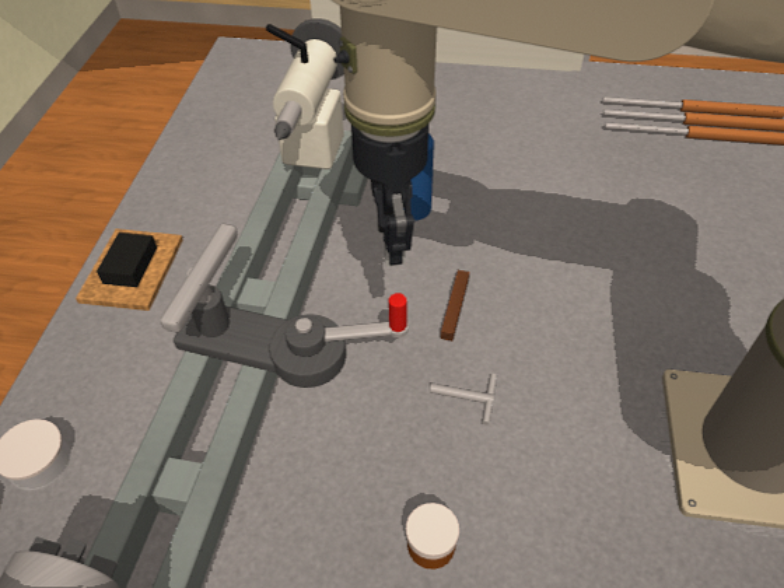

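The lever stands in its clamped position (knob at (398,312)), the gripper is clear, and the blank, key, jar and can are where they were.

```bash
python3 -c "
from bench import *
print(hand_in())"
```

```text
the job is handed in; nothing more can be done
None
```

I swung the lever back to its open stop, closed it until the clamp bit, nipped it up at about 12 N and let go. The gripper is clear, the bench items look unmoved, and the job is handed in (about 15 s used); no verdict came back.

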